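# Tighten the loose jar lid and shelve the jar

### The arm

A 7-joint arm with a two-finger parallel gripper is mounted at the origin on a cart in front of the work surface, level with it; the furniture and walls round the work are solid. World frame = base frame: x ahead of the robot, y to its left, z up, the work surface at z = 0. Lengths are in m, angles in rad, forces in N, time in s.
With the tool pointing down it reaches from about 0.4 to 0.85 m from the base axis. Payload 10.4 kg.
Tool frame: the origin (TCP) lies midway between the tips of the shut fingers; the grasp point (between the pads) lies 19 mm behind it (manip.tcp_to_grasp is the distance from the TCP to the grasp point, in m); z points along the fingers, y is the line along which they close (so a half turn about z gives the same grasp; the last joint's range is limited). The gripper opens to 85 mm and grips with 20 to 120 N. Pads are 22 mm wide; open, the fingers measure 114 mm over their backs; the gripper's body (76 mm by 85 mm) begins 54 mm behind the grasp point. The pads swing forward as they close: fully open they stand 13 mm farther back than shut.
Start: joints at [1.243, 0.332, -0.065, 1.46, 0.022, 1.35, -0.088], TCP at [0.188, -0.596, 0.231] pointing down, gripper open.
Joint ranges: [-2.6, 2.6], [-0.5, 2.12], [-1.47, 1.34], [0.16, 2.42], [-1.27, 4.41], [0.06, 2.06], [-2.6, 2.6]. Speed limits (rad/s): [2.22, 2.22, 2.79, 2.79, 3.14, 3.14, 3.14].

### API

Orientations are given as a unit quaternion [x, y, z, w].
In Python, from workcell import manip gives the robot as it stands.
- The arm moves only by the shell command python3 -m jog 'ROWS' [FORCE]. ROWS is a JSON object of lists of equal length, an entry for each row: "offset": the shift along the world's x, y, z in m, a list of three; "yaw": the turn about the world's z in degrees; "jaw": the closure, from 0 (fully open) to 1 (shut). A call has 1 to 20 rows; each row shifts and turns the commanded pose from where the row before left it; what a row does not reach is not made up. A row lasts 1/12 s, in which the tool goes at most 41.7 mm and 7.16 degrees, less where a joint would pass 70% of its speed; a pose out of reach is approached as far as the arm can. A call is refused whole if a number of a shift passes 0.0417 or a number of a turn 7.16, either way. A call with a gripper value outside its range is refused whole. The fingers move at their own pace and stop on an object; FORCE is the grip in N (left out, the last holds). Time passes only in rows, so rows that do not move let the fingers close. It gives the time, the measured TCP pose, the force, the opening and the grip force at its end, in the units of the state.
- manip.get_obs(): the state, without advancing time (a new reading comes with each control period).
- manip.camera(name): name is "scene" or "top" or "wrist"; returns a dict with "frame" (420x560x3 uint8, red, green, blue), "camera_matrix" (3x3 intrinsics, pixels), "eye" and "attitude" of the camera in the world; the wrist camera has in their place "hand_eye" (4x4, takes a point from camera to tool coordinates, whose origin is the TCP and whose axes are the flange's). Camera axes: x right, y up, looking along -z (the intrinsics and any distortion apply to the point x, -y, -z); pixel columns grow to the right and rows downward; lengths in m; the calibration is good to about 2 mm. The wrist camera is an equidistant fisheye: a pixel r from the principal point sees the ray r / f radians off the axis. A picture is of the moment at which its call begins: read the wrist's pose just before it. There is no depth.
- manip.hand_in(): hands the job in; it is judged then, once.
Trained networks look in a picture, given as the dict that the camera call returned (one of the last four; its "shot" number tells which), for a name from the list of things; names that differ only in an ending like _2 or _b are one class to them, and where a whole thing is asked for, a point or a joint stands for the part that bears it (a point fixed in the world has none). Each returns a list of dicts, best first, with "score" (0 to 1); they miss things now and then, are a little off and sometimes report something else, mostly with a low value. They report only what shows in the picture. A call takes as long as a camera call. They do not tell look-alikes from the thing itself.
- manip.masks_of(picture, name): "region" (420x560 bool, what is visible of it).
- manip.tip_of(picture, name): "at" ([x, y, z] in m, in world coordinates, good to about 4 mm: a listed point, or the origin of a listed thing).
The state is a dict: "clock": time; "joint_pos": joint angles; "joint_velocities": joint speeds; "tau": joint torques, N m; "position": TCP position; "ee_rot": TCP orientation; "ft_force": force on the tool from outside, world axes, zero at the start; "torque": the same for the moment, N m; "grip_width": opening from 0.0 (shut) to 1.0 (fully open); "grasp_force": force on a finger pad.
Only numpy, scipy, OpenCV 4.12 (cv2) and the standard library are available. Lean on these libraries where they do the work, as an engineer would, in place of code of your own. Each camera call takes 0.05 s, during which the arm holds its last target. There are 200 camera calls.

### The job

Three square sample jars stand in the holder block; one lid is loose, the one whose bar does not point with its red end to the red mark on its jar. While that jar stands in its pocket, turn its lid clockwise until it is fully home, red to red. Then lift the jar out, set it down upright in the empty compartment of the grey tray before letting go, and leave the two tight jars in their pockets.

Things in the scene. Friction and masses are not known exactly. Their poses are not given: they have to be found in the camera images.
- jar_loose: White square jar, loose lid: 44 x 44 mm, 92 mm tall, about 0.12 kg, 20 mm deep in a square pocket (1.5 mm play a side, floor 6 mm above the worktop) of the fixed grey block, so it cannot turn. Origin: centre of its underside; +x points to the corner with the red mark. Blue lid 39 mm wide, 60 to 70 mm up; on it a bar to pinch or lift by, 38 long, 12 wide, 70 to 92 mm up, centred, red at one end.
- lid_loose (a joint): Angle (rad) of the loose lid on its jar. 0: fully home, a hard stop, bar's red end along the jar's +x at the red mark. Positive: loosened, anticlockwise from above; the red end points at the jar's yaw plus this angle. Starts at 0.7 to 1.2. It turns about the jar's upright centre line without rising, with 0.05 N m of friction, and stays where left.
- jar_tight_1: A jar of the same shape and size with a tight lid that does not turn (bar's red end at the red mark), in another pocket of the block (80 x 290 x 26 mm, three pockets in a row 100 mm apart). Origin: centre of its underside. Leave it there.
- jar_tight_2: The other tight jar, same shape and size, in the third pocket. Origin: centre of its underside. Leave it there.
- free_place (a point): Floor centre of the empty compartment of the fixed grey tray, 4 mm above the worktop. Tray 194 x 100 mm, walls 24 mm high, 4 mm thick; a divider parts it into two compartments 91 x 92 mm inside. The other one holds a round white jar 54 mm tall, centred 95 mm from here along +x. x: the tray's length; z up.
There are look-alikes about, which are no part of the job. What is shaped like the jar_loose but black or yellow is not meant.

How it is judged:
By the outcome, as a careful person would: the job done as asked, in the order asked, and still so for the second after the job is handed in, with the robot touching nothing.
It also fails if it takes over 45 s, if anything falls off the work surface, if the arm or the gripper's body presses on something with over 40 N, if the wrist force passes 120 N, or if a joint passes its speed limit or range.

## Working session

There is one attempt and no reset: what is moved stays moved. The work goes in short steps, Python scripts to look and compute and a shell command to move; the robot and the scene stay as the last step left them, time stands still between calls to the robot, and variables do not carry over. Pictures are saved under pics/ and viewed, at most 10 in all, crops included, and the job is handed in when it is done.

```bash
mkdir -p pics; cat > h.py <<'E'
import numpy as np, cv2
from workcell import manip
from scipy.spatial.transform import Rotation as R
def rot(a):
    a=np.array(a,float)
    return a if a.shape==(3,3) else R.from_quat(a).as_matrix()
def save(p,n): cv2.imwrite('pics/'+n,cv2.cvtColor(p['frame'],cv2.COLOR_RGB2BGR))
def onplane(p,uv,z):
    K=np.array(p['camera_matrix']);d=np.linalg.solve(K,[uv[0],uv[1],1]);d=rot(p['attitude'])@[d[0],-d[1],-d[2]]
    e=np.array(p['eye']);return e+d*(z-e[2])/d[2]
def proj(p,X):
    c=rot(p['attitude']).T@(np.array(X)-p['eye']);q=np.array(p['camera_matrix'])@[c[0],-c[1],-c[2]];return q[:2]/q[2]
E
python3 - <<'E'
from h import *
o=manip.get_obs();print(o)
for n in('top','scene'):
    p=manip.camera(n);save(p,n+'1.png');print(n,{k:v for k,v in p.items() if k!='frame'})
    for t in('jar_loose','jar_tight_1','free_place'):
        print(t,[(round(d['score'],2),np.round(d['at'],3)) for d in manip.tip_of(p,t)])
E
```

```text
{'clock': 0.0, 'joint_pos': array([ 1.24341518,  0.33287871, -0.06469098,  1.46094118,  0.02160383,
        1.34991749, -0.08846068]), 'joint_velocities': array([-0.00056379,  0.00011693,  0.00077794, -0.00044148,  0.00075736,
        0.00115734,  0.00102764]), 'tau': array([-8.55841918e-04, -6.25455022e+01,  4.85322531e-02, -3.91603732e+01,
        1.61994004e-02,  1.00991849e-02,  3.35173024e-05]), 'position': array([ 0.18742607, -0.59583503,  0.23051172]), 'ee_rot': array([ 9.88406757e-01,  1.51827397e-01, -1.46719671e-04, -7.09553467e-04]), 'ft_force': array([ 0.36943822,  0.62568556, -0.19553348]), 'torque': array([-0.04371761,  0.01413499, -0.02436363]), 'grasp_force': 0.0, 'grip_width': 0.9990755719474731}
top {'camera_matrix': array([[388.63543376,   0.        , 277.08354855],
       [  0.        , 388.63543376, 210.55186556],
       [  0.        ,   0.        ,   1.        ]]), 'eye': array([0.45174015, 0.00728585, 0.91720185]), 'attitude': array([-0.03131033,  0.0433126 ,  0.70977851, -0.70239458]), 'shot': 1}
jar_loose [(0.89, array([ 0.515, -0.1  , -0.001])), (0.77, array([0.532, 0.033, 0.006])), (0.73, array([ 0.629, -0.071,  0.003]))]
jar_tight_1 [(0.71, array([0.539, 0.131, 0.004])), (0.67, array([0.549, 0.234, 0.004]))]
free_place [(0.9, array([ 0.553, -0.307,  0.003]))]
scene {'camera_matrix': array([[535.73360922,   0.        , 284.31870629],
       [  0.        , 535.73360922, 214.13672829],
       [  0.        ,   0.        ,   1.        ]]), 'eye': array([0.11151658, 0.84100101, 1.14772396]), 'attitude': array([-0.08819682,  0.34446449,  0.90688966, -0.22608998]), 'shot': 2}
jar_loose [(0.65, array([ 0.626, -0.066,  0.   ])), (0.55, array([0.533, 0.041, 0.004]))]
jar_tight_1 [(0.81, array([0.539, 0.134, 0.003])), (0.77, array([0.545, 0.235, 0.004]))]
free_place [(0.71, array([ 0.552, -0.305,  0.004]))]
```

View pics/top1.png

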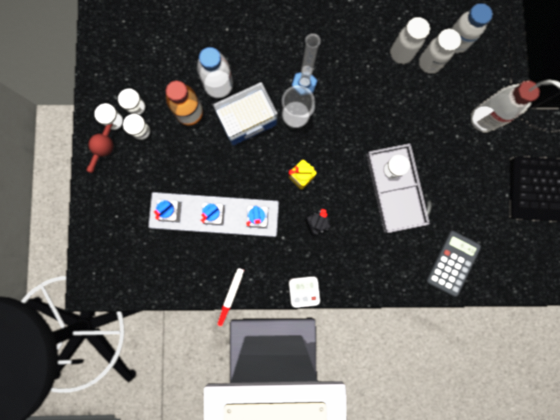

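View pics/scene1.png

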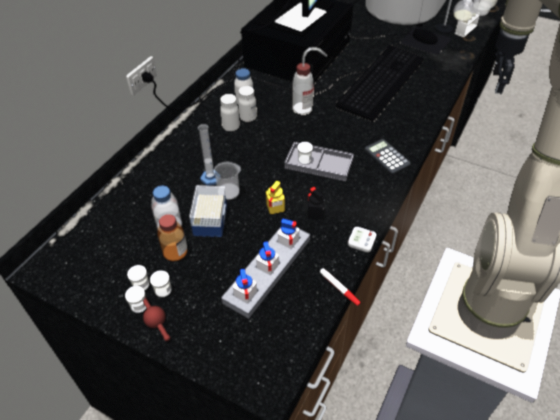

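```bash
python3 - <<'E'
import cv2
a=cv2.imread('pics/top1.png')[185:245,140:290];cv2.imwrite('pics/c1.png',cv2.resize(a,None,fx=5.3,fy=5.3,interpolation=cv2.INTER_CUBIC))
a=cv2.imread('pics/scene1.png')[170:320,210:350];b=cv2.resize(a,None,fx=4,fy=4,interpolation=cv2.INTER_CUBIC);cv2.imwrite('pics/c2.png',b)
E
```

```text
(no output)
```

View pics/c1.png

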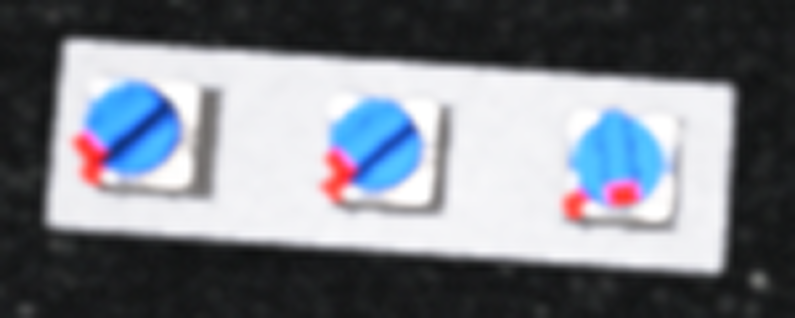

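View pics/c2.png

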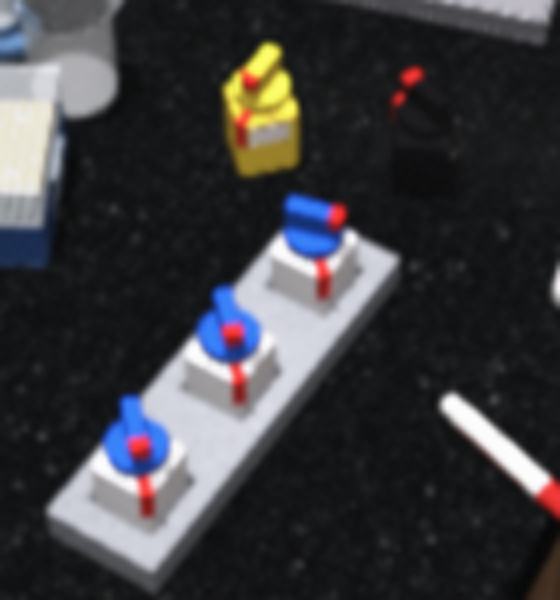

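```bash
cat >> h.py <<'E'
def dirang(a,b): d=np.array(b)-a; return np.degrees(np.arctan2(d[1],d[0]))
E
python3 - <<'E'
from h import *
p=manip.camera('top')
f=lambda u,v,z:onplane(p,(140+(u+.5)/5.3-.5,185+(v+.5)/5.3-.5),z)[:2]
c=[f(*q,.026) for q in((62,40),(737,85),(722,273),(45,228))]
print('corners',np.round(c,3),'cen',np.round(np.mean(c,0),4))
cen=np.mean(c,0)
print('long axis',dirang(c[1],c[0]),dirang(c[2],c[3]),'short',dirang(c[0],c[3]),dirang(c[1],c[2]),np.linalg.norm(c[1]-c[0]))
u=(c[0]-c[1]+c[3]-c[2]);u/=np.linalg.norm(u);print('jars',[np.round(cen+k*u*.1,4) for k in(-1,0,1)])
r,b=f(623,190,.098),f(613,112,.098)
print('red',r,'back',b,'mid',(r+b)/2,'yaw',dirang(b,r),'len',np.linalg.norm(r-b)); m=f(573,206,.066);print('mark',m,'from cen',dirang(cen-.1*u,m))
o=manip.get_obs();M=rot(o['ee_rot']);print('tool y ang',np.degrees(np.arctan2(M[1,1],M[0,1])),'j7',o['joint_pos'])
# tray mask
t=manip.masks_of(p,'free_place')
s=cv2.cvtColor(p['frame'][135:240,360:440],cv2.COLOR_RGB2BGR);cv2.imwrite('pics/c3.png',cv2.resize(s,None,fx=5.6,fy=5.6,interpolation=cv2.INTER_CUBIC))
print([proj(p,[.553,-.307,.004])])
E
```

```text
corners [[ 0.592  0.281]
 [ 0.569 -0.012]
 [ 0.487 -0.005]
 [ 0.51   0.287]] cen [0.5394 0.1377]
long axis 85.62944821573448 85.59128963266848 short 176.20124038344008 174.8025497029947 0.2943102911528443
jars [array([0.5318, 0.038 ]), array([0.5394, 0.1377]), array([0.5471, 0.2374])]
red [0.51788302 0.03523677] back [0.54922557 0.03905012] mid [0.5335543  0.03714345] yaw -173.06309646700245 len 0.0315736704723241
mark [0.51403595 0.05703481] from cen 132.94450142500733
tool y ang -72.53664034299521 j7 [ 1.24340103  0.33223536 -0.06467585  1.46018156  0.02161706  1.34989509
 -0.08848805]
[array([402.44561409, 207.45187838])]
```

View pics/c3.png

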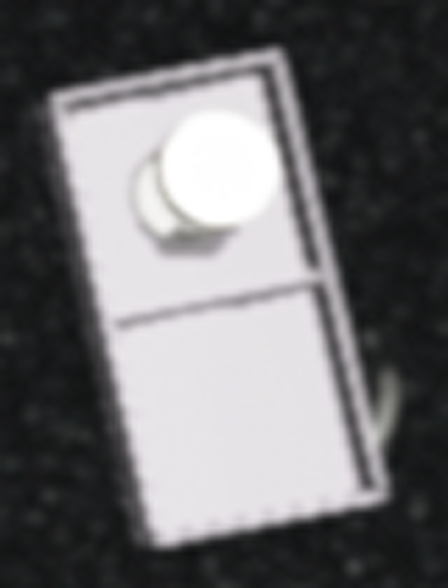

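```bash
python3 -m jog '{"offset":[[0.017,0.031,0],[0.017,0.031,0],[0.017,0.031,0],[0.017,0.031,0],[0.017,0.031,0],[0.017,0.031,0],[0.017,0.031,0],[0.017,0.031,0],[0.017,0.031,0],[0.017,0.031,0],[0.017,0.031,0],[0.017,0.031,0],[0.017,0.031,0],[0.017,0.031,0],[0.017,0.031,0],[0.017,0.031,0],[0.017,0.031,0],[0.017,0.031,0],[0.017,0.031,0],[0.017,0.031,0]],"yaw":[7,7,7,7,7,7,7,7,7,7,7,7,7,7,7,7,7,7,7,7],"jaw":[0,0,0,0,0,0,0,0,0,0,0,0,0,0,0,0,0,0,0,0]}'
cat >> h.py <<'E'
def st():
    o=manip.get_obs();M=rot(o['ee_rot']);print('t',round(o['clock'],2),'pos',np.round(o['position'],4),'toolY',round(np.degrees(np.arctan2(M[1,1],M[0,1])),1),'tilt',np.round(M[:,2],3),'j',np.round(o['joint_pos'],2),'F',np.round(o['ft_force'],1),'T',np.round(o['torque'],3),'w',round(o['grip_width'],3),round(o['grasp_force'],1));return o
E
python3 - <<'E'
from h import *
st()
p=manip.camera('top')
f=lambda u,v,z:onplane(p,(360+(u+.5)/5.6-.5,135+(v+.5)/5.6-.5),z)[:2]
c=[f(*q,.024) for q in((48,98),(283,50),(388,492),(150,548))]
cen=np.mean(c,0);u=(c[0]-c[3]+c[1]-c[2]);L=np.linalg.norm(u)/2;u/=np.linalg.norm(u)
print('tray cen',cen,'len',L,'yaw',dirang(c[3],c[0]),'free',cen-.0475*u)
E
```

```text
clock: 2.17
position: [0.5282, 0.0253, 0.2317]
ee_rot: [0.193, 0.981, -0.0, 0.0]
ft_force: [1.1, 0.1, 0.6]
grip_width: 0.998
grasp_force: 0.0
t 2.17 pos [0.5282 0.0253 0.2317] toolY 67.8 tilt [ 0.001 -0.    -1.   ] j [ 0.57  0.2  -0.79  1.68  0.14  1.32  0.94] F [1.1 0.1 0.6] T [ 0.012 -0.08   0.012] w 0.998 0.0
tray cen [ 0.59853614 -0.29261658] len 0.19200071217506215 yaw 10.553959379332703 free [ 0.55183589 -0.30129624]
```

```bash
python3 -m jog '{"offset":[[0.002,0.004,-0.01],[0.002,0.004,-0.01],[0,0.004,-0.01],[0,0,-0.01],[0,0,-0.01],[0,0,0]],"yaw":[6,6,6,6,5,0],"jaw":[0,0,0,0,0,0]}'
python3 - <<'E'
from h import *
o=st();p=manip.camera('wrist');print({k:v for k,v in p.items() if k!='frame'})
save(p,'w1.png')
K=np.array(p['camera_matrix']);H=np.array(p['hand_eye']);M=rot(o['ee_rot'])
def wp(X):
    t=M.T@(np.array(X)-o['position']);c=(np.linalg.inv(H)@np.r_[t,1])[:3];v=np.array([c[0],-c[1],-c[2]]);th=np.arctan2(np.hypot(*v[:2]),v[2]);d=v[:2]/np.hypot(*v[:2])
    return K[:2,2]+K[0,0]*th*d
print(wp([.5325,.0375,.098]))
E
```

```text
clock: 2.72
position: [0.5306, 0.0355, 0.1796]
ee_rot: [-0.058, 0.998, 0.0, -0.001]
ft_force: [0.1, -0.2, 0.6]
grip_width: 1.001
grasp_force: 0.0
t 2.72 pos [0.5306 0.0355 0.1796] toolY 96.7 tilt [-0.003  0.    -1.   ] j [ 0.59  0.27 -0.85  1.74  0.21  1.23  1.38] F [ 0.1 -0.2  0.6] T [0.016 0.04  0.006] w 1.001 0.0
{'camera_matrix': array([[325.1922621 ,   0.        , 280.85701183],
       [  0.        , 325.1922621 , 202.38946859],
       [  0.        ,   0.        ,   1.        ]]), 'hand_eye': array([[ 9.77018987e-06,  9.49733668e-01,  3.13059036e-01,
         8.02209036e-02],
       [ 9.99999708e-01,  2.30117744e-04, -7.29321724e-04,
         5.08610438e-04],
       [-7.64701835e-04,  3.13058951e-01, -9.49733388e-01,
        -1.40768547e-01],
       [ 0.00000000e+00,  0.00000000e+00,  0.00000000e+00,
         1.00000000e+00]]), 'shot': 5}
[282.28402288 214.4298909 ]
```

View pics/w1.png

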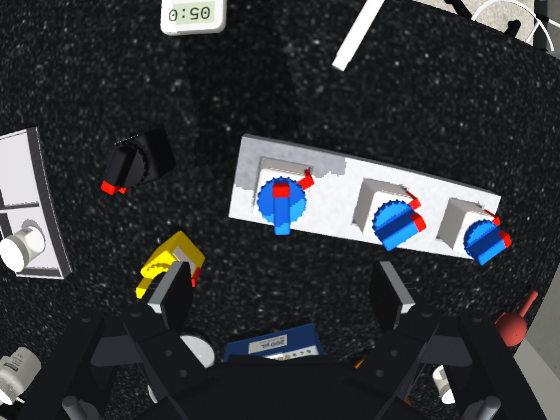

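```bash
python3 - <<'E'
from h import *
o=st();p=manip.camera('wrist')
K=np.array(p['camera_matrix']);H=np.array(p['hand_eye']);M=rot(o['ee_rot'])
def wz(u,v,z):
    d=(np.array([u,v])-K[:2,2])/K[0,0];th=np.hypot(*d);d=d/th*np.sin(th)
    c=H[:3,:3]@np.array([d[0],-d[1],-np.cos(th)]);r=M@c;e=o['position']+M@H[:3,3];return (e+r*(z-e[2])/r[2])[:2]
hs=cv2.cvtColor(p['frame'][160:250,240:330],cv2.COLOR_RGB2HSV)
red=((hs[...,0]<8)|(hs[...,0]>172))&(hs[...,1]>150)&(hs[...,2]>90)
n,l,s,c=cv2.connectedComponentsWithStats(red.astype(np.uint8));print(s[1:]+[240,160,0,0,0],c[1:]+[240,160])
for q in((274,184),(289,184),(274,197),(281.5,184),(282.5,225),(275.5,233),(290,233),(282.5,233)):print(q,np.round(wz(*q,.098),4))
a=p['frame'][165:250,235:335];cv2.imwrite('pics/w2.png',cv2.cvtColor(cv2.resize(a,None,fx=7,fy=7,interpolation=cv2.INTER_CUBIC),cv2.COLOR_RGB2BGR))
E
```

```text
t 2.77 pos [0.5311 0.0356 0.1807] toolY 96.4 tilt [-0.002  0.    -1.   ] j [ 0.59  0.27 -0.85  1.74  0.21  1.23  1.37] F [-0.5  0.4  0.4] T [-0.013  0.003 -0.007] w 1.002 0.0
[[297 168  17  21 163]
 [273 182  16  14 216]] [[305.80981595 179.25153374]
 [280.625      188.66203704]]
(274, 184) [0.5112 0.0292]
(289, 184) [0.51   0.0398]
(274, 197) [0.5208 0.0302]
(281.5, 184) [0.5106 0.0345]
(282.5, 225) [0.5417 0.0387]
(275.5, 233) [0.5487 0.0342]
(290, 233) [0.5476 0.045 ]
(282.5, 233) [0.5482 0.0394]
```

View pics/w2.png

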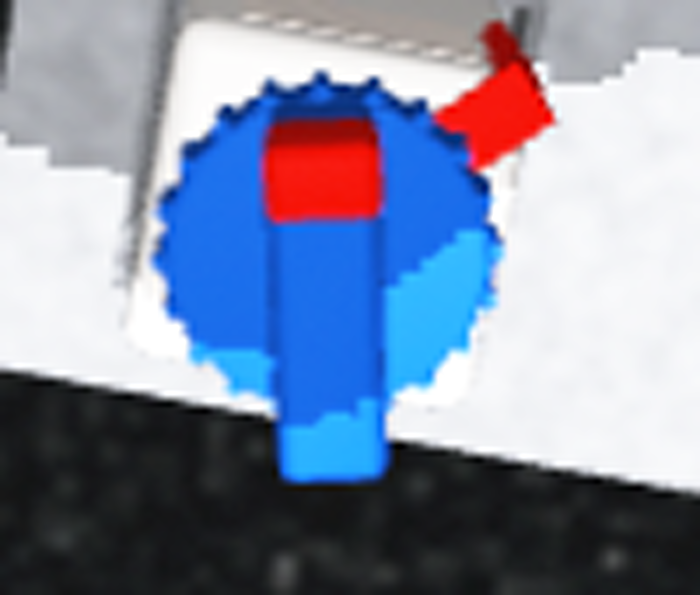

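```bash
python3 -m jog '{"offset":[[0,0.001,-0.02],[0,0,-0.02],[0,0,-0.02],[0,0,-0.02],[0,0,-0.013],[0,0,-0.008],[0,0,0]],"yaw":[1.5,0,0,0,0,0,0],"jaw":[0,0,0,0,0,0,0]}' 60; python3 -c "from h import *;st()"
python3 -m jog '{"offset":[[0,0,0],[0,0,0],[0,0,0],[0,0,0],[0,0,0],[0,0,0],[0,0,0],[0,0,0],[0,0,0],[0,0,0],[0,0,0],[0,0,0]],"yaw":[0,0,0,0,0,0,0,0,0,0,0,0],"jaw":[0.5,0.8,1,1,1,1,1,1,1,1,1,1]}' 60; python3 -c "from h import *;st()"
```

```text
clock: 3.4
position: [0.5311, 0.0367, 0.0795]
ee_rot: [-0.069, 0.998, 0.0, -0.001]
ft_force: [0.9, 0.8, -0.1]
grip_width: 0.995
grasp_force: 0.0
t 3.4 pos [0.5311 0.0367 0.0795] toolY 97.9 tilt [-0.002  0.    -1.   ] j [ 0.54  0.39 -0.81  1.84  0.32  1.05  1.31] F [ 0.9  0.8 -0.1] T [-0.017 -0.047  0.006] w 0.995 0.0
clock: 4.4
position: [0.5318, 0.0367, 0.0807]
ee_rot: [-0.069, 0.998, -0.0, 0.0]
ft_force: [-0.9, -1.2, 5.4]
grip_width: 0.123
grasp_force: 61.1
t 4.4 pos [0.5318 0.0367 0.0807] toolY 98.0 tilt [ 0. -0. -1.] j [ 0.54  0.39 -0.81  1.84  0.32  1.05  1.31] F [-0.9 -1.2  5.4] T [-0.241  0.254 -0.022] w 0.123 61.1
```

```bash
python3 -m jog '{"offset":[[0,0,0.001],[0,0,0],[0,0,0],[0,0,0],[0,0,0],[0,0,0],[0,0,0],[0,0,0],[0,0,0],[0,0,0],[0,0,0],[0,0,0],[0,0,0],[0,0,0]],"yaw":[0,-2,-4,-4,-4,-4,-4,-4,-4,-4,-4,-4,-4,0],"jaw":[1,1,1,1,1,1,1,1,1,1,1,1,1,1]}' 60; python3 -c "from h import *;st()"
python3 -m jog '{"offset":[[0,0,0],[0,0,0],[0,0,0],[0,0,0],[0,0,0],[0,0,0]],"yaw":[-2,-2,-2,-2,-2,0],"jaw":[1,1,1,1,1,1]}' 60; python3 -c "from h import *;st()"
```

```text
clock: 5.57
position: [0.5316, 0.0365, 0.0811]
ee_rot: [0.327, 0.945, -0.0, 0.0]
ft_force: [1.2, -0.2, -2.0]
grip_width: 0.121
grasp_force: 60.2
t 5.57 pos [0.5316 0.0365 0.0811] toolY 51.8 tilt [ 0. -0. -1.] j [ 0.42  0.35 -0.67  1.85  0.25  1.03  0.56] F [ 1.2 -0.2 -2. ] T [-0.271 -0.32   0.053] w 0.121 60.2
clock: 6.07
position: [0.5315, 0.0366, 0.0811]
ee_rot: [0.407, 0.914, -0.0, -0.0]
ft_force: [1.5, -1.5, -2.7]
grip_width: 0.121
grasp_force: 60.2
t 6.07 pos [0.5315 0.0366 0.0811] toolY 42.0 tilt [-0. -0. -1.] j [ 0.4   0.34 -0.64  1.85  0.24  1.03  0.4 ] F [ 1.5 -1.5 -2.7] T [-0.278 -0.346  0.013] w 0.121 60.2
```

Tz still at friction level; continue to the stop, stepwise.

```bash
for i in 1; do python3 -m jog '{"offset":[[0,0,0],[0,0,0],[0,0,0]],"yaw":[-1.5,-1.5,0],"jaw":[1,1,1]}' 60 >/dev/null; done; python3 -c "from h import *;st()"
python3 -m jog '{"offset":[[0,0,0],[0,0,0],[0,0,0]],"yaw":[-1,-1,0],"jaw":[1,1,1]}' 60 >/dev/null;  python3 -c "from h import *;st()"
python3 -m jog '{"offset":[[0,0,0],[0,0,0],[0,0,0]],"yaw":[-1,-1,0],"jaw":[1,1,1]}' 60 >/dev/null;  python3 -c "from h import *;st()"
```

```text
t 6.32 pos [0.5315 0.0367 0.0812] toolY 38.9 tilt [-0. -0. -1.] j [ 0.39  0.34 -0.63  1.85  0.23  1.03  0.35] F [ 1.6 -2.9 -2.1] T [-0.421 -0.326  0.032] w 0.121 60.2
t 6.57 pos [0.5315 0.0367 0.0813] toolY 36.9 tilt [-0. -0. -1.] j [ 0.39  0.34 -0.63  1.85  0.23  1.03  0.31] F [ 1.2 -0.7 -2.3] T [-0.536 -0.28   0.004] w 0.126 60.0
t 6.82 pos [0.5316 0.0366 0.0813] toolY 34.9 tilt [ 0. -0. -1.] j [ 0.38  0.34 -0.62  1.85  0.23  1.03  0.28] F [ 1.3 -2.3 -4.2] T [-0.801 -0.464  0.385] w 0.123 60.1
```

```bash
python3 -m jog '{"offset":[[0,0,0],[0,0,0],[0,0,0.004],[0,0,0.008],[0,0,0.01],[0,0,0.01],[0,0,0.01],[0,0,0.01],[0,0,0]],"yaw":[-1,0,0,0,0,0,0,0,0],"jaw":[1,1,1,1,1,1,1,1,1]}' 80 >/dev/null;  python3 - <<'E'
from h import *
st();p=manip.camera('wrist');a=p['frame'][120:300,180:420];cv2.imwrite('pics/w3.png',cv2.cvtColor(cv2.resize(a,None,fx=3.2,fy=3.2,interpolation=cv2.INTER_CUBIC),cv2.COLOR_RGB2BGR))
E
```

```text
t 7.57 pos [0.5328 0.0374 0.1361] toolY 34.0 tilt [ 0.004  0.    -1.   ] j [ 0.4   0.27 -0.64  1.8   0.18  1.13  0.3 ] F [ 0.1 -0.1 -1.7] T [-0.034 -0.036 -0.068] w 0.116 83.0
```

View pics/w3.png

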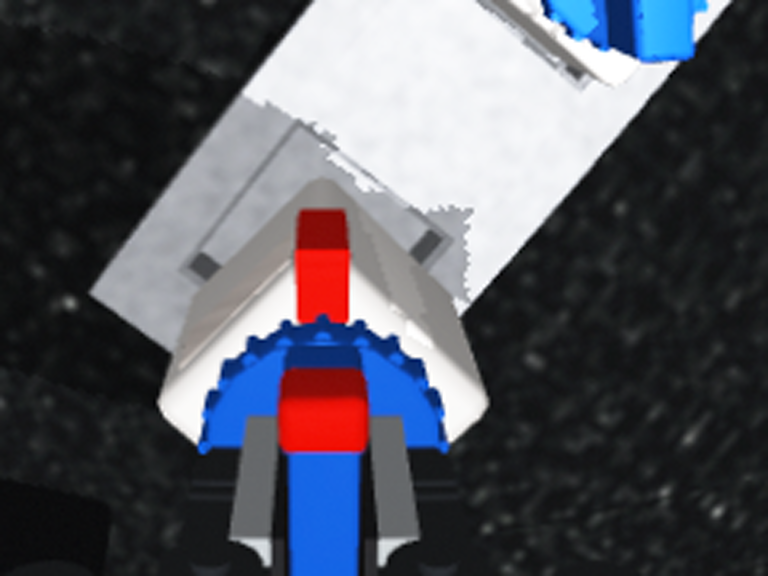

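```bash
python3 -m jog '{"offset":[[0,0,0.02],[0,0,0.025],[0,0,0.025],[0.001,-0.015,0],[0.001,-0.02,0],[0.001,-0.025,0],[0.001,-0.025,0],[0.001,-0.025,0],[0.002,-0.025,0],[0.002,-0.025,0],[0.002,-0.025,0],[0.002,-0.025,0],[0.002,-0.025,0],[0.001,-0.025,0],[0.001,-0.025,0],[0.001,-0.025,0],[0.001,-0.02,0],[0,-0.01,0],[0,0,0],[0,0,0]],"yaw":[0,0,0,0,0,0,0,0,0,0,0,0,0,0,0,0,0,0,0,0],"jaw":[1,1,1,1,1,1,1,1,1,1,1,1,1,1,1,1,1,1,1,1]}' 80 >/dev/null;  python3 - <<'E'
from h import *
st();p=manip.camera('wrist');save(p,'w4.png')
E
```

```text
t 9.28 pos [ 0.5506 -0.3022  0.2029] toolY 34.0 tilt [-0.     0.001 -1.   ] j [ 0.76  0.39 -0.43  1.47  0.16  1.32  0.91] F [ 0.6  0.6 -1.2] T [ 0.025  0.026 -0.037] w 0.117 82.9
```

View pics/w4.png

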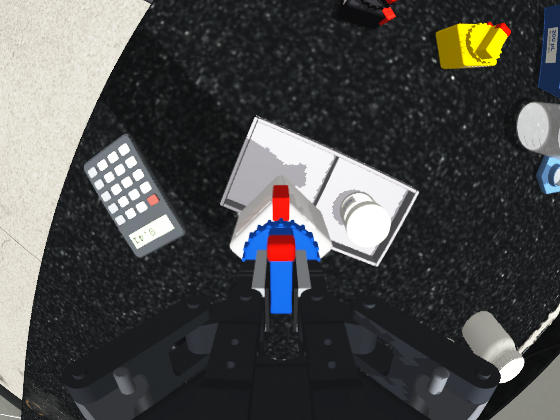

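```bash
python3 -m jog '{"offset":[[0.001,-0.002,-0.015],[0,0,-0.02],[0,0,-0.02],[0,0,-0.02],[0,0,-0.018],[0,0,-0.012],[0,0,-0.008],[0,0,-0.004],[0,0,0]],"yaw":[0,0,0,0,0,0,0,0,0],"jaw":[1,1,1,1,1,1,1,1,1]}' 80 >/dev/null; python3 -c "from h import *;st()"
python3 -m jog '{"offset":[[0,0,-0.002],[0,0,-0.001],[0,0,0]],"yaw":[0,0,0],"jaw":[1,1,1]}' 80 >/dev/null; python3 -c "from h import *;st()"
python3 -m jog '{"offset":[[0,0,-0.001],[0,0,-0.001],[0,0,0]],"yaw":[0,0,0],"jaw":[1,1,1]}' 80 >/dev/null; python3 -c "from h import *;st()"
```

```text
t 10.08 pos [ 0.5516 -0.3046  0.0861] toolY 34.0 tilt [-0.  0. -1.] j [ 0.75  0.49 -0.41  1.59  0.21  1.11  0.88] F [-0.2 -0.3 -0.2] T [-0.012 -0.057 -0.024] w 0.117 83.0
t 10.33 pos [ 0.5519 -0.3054  0.0839] toolY 34.0 tilt [ 0.001 -0.    -1.   ] j [ 0.75  0.49 -0.41  1.59  0.21  1.1   0.88] F [-0.6  0.4 -1.9] T [0.012 0.027 0.069] w 0.116 83.0
t 10.58 pos [ 0.5516 -0.3052  0.0813] toolY 34.0 tilt [ 0.  0. -1.] j [ 0.75  0.5  -0.41  1.59  0.22  1.1   0.88] F [-0.3  0.5 -1.8] T [0.007 0.083 0.024] w 0.12 83.0
```

```bash
python3 -m jog '{"offset":[[0,0,-0.001],[0,0,0]],"yaw":[0,0],"jaw":[1,1]}' 80 >/dev/null; python3 -c "from h import *;st()"
python3 -m jog '{"offset":[[0,0,-0.001],[0,0,0]],"yaw":[0,0],"jaw":[1,1]}' 80 >/dev/null; python3 -c "from h import *;st()"
python3 -m jog '{"offset":[[0,0,-0.0005],[0,0,0]],"yaw":[0,0],"jaw":[1,1]}' 80 >/dev/null; python3 -c "from h import *;st()"
```

```text
t 10.75 pos [ 0.5515 -0.3052  0.0802] toolY 34.0 tilt [-0.  0. -1.] j [ 0.75  0.5  -0.41  1.59  0.22  1.09  0.88] F [-0.8 -0.  -1.8] T [-0.005  0.05  -0.017] w 0.113 83.0
t 10.92 pos [ 0.5515 -0.3052  0.0792] toolY 34.0 tilt [-0.  0. -1.] j [ 0.75  0.5  -0.41  1.59  0.22  1.09  0.88] F [ 0.9  0.1 -1.7] T [-0.02  -0.006 -0.007] w 0.112 83.0
t 11.08 pos [ 0.5516 -0.3053  0.0789] toolY 34.0 tilt [ 0. -0. -1.] j [ 0.75  0.5  -0.41  1.59  0.22  1.09  0.88] F [ 0.1 -0.1 -0.4] T [0.04  0.094 0.048] w 0.121 83.1
```

```bash
python3 -m jog '{"offset":[[0,0,-0.0005],[0,0,0]],"yaw":[0,0],"jaw":[1,1]}' 80 >/dev/null; python3 -c "from h import *;st()"
python3 -m jog '{"offset":[[0,0,-0.0005],[0,0,0]],"yaw":[0,0],"jaw":[1,1]}' 80 >/dev/null; python3 -c "from h import *;st()"
```

```text
t 11.25 pos [ 0.5517 -0.3054  0.0789] toolY 34.0 tilt [ 0. -0. -1.] j [ 0.75  0.5  -0.41  1.6   0.22  1.09  0.88] F [-1.3  0.5  4.1] T [0.094 0.474 0.064] w 0.114 83.7
t 11.42 pos [ 0.5518 -0.3055  0.0789] toolY 34.0 tilt [ 0.001 -0.001 -1.   ] j [ 0.75  0.5  -0.41  1.6   0.22  1.09  0.87] F [-3.4  0.9  8.1] T [0.238 0.833 0.013] w 0.113 84.3
```

```bash
python3 -m jog '{"offset":[[0,0,0.0005],[0,0,0],[0,0,0],[0,0,0],[0,0,0],[0,0,0],[0,0,0],[0,0,0]],"yaw":[0,0,0,0,0,0,0,0],"jaw":[1,0.8,0.75,0.7,0.6,0.5,0.5,0.5]}' 20 >/dev/null; python3 -c "from h import *;st()"
python3 -m jog '{"offset":[[0,0,0.005],[0,0,0.01],[0,0,0.02],[0,0,0.03],[0,0,0.03],[0,0,0.03],[-0.02,0,0.02],[-0.03,0,0],[-0.03,0,0],[-0.03,0,0],[0,0,0],[0,0,0]],"yaw":[0,0,0,0,0,0,0,0,0,0,0,0],"jaw":[0.5,0.5,0.5,0.5,0.5,0.5,0.5,0.5,0.5,0.5,0.5,0.5]}' >/dev/null; python3 - <<'E'
from h import *
st();p=manip.camera('wrist');save(p,'w5.png')
p=manip.camera('top');print([(round(d['score'],2),np.round(d['at'],3)) for d in manip.tip_of(p,'jar_loose')+manip.tip_of(p,'jar_tight_1')])
E
```

```text
t 12.08 pos [ 0.5516 -0.3052  0.0783] toolY 34.0 tilt [ 0.  0. -1.] j [ 0.75  0.5  -0.41  1.6   0.22  1.09  0.88] F [-0.1  0.4  1. ] T [ 0.049  0.044 -0.029] w 0.498 0.0
t 13.08 pos [ 0.4406 -0.3058  0.2248] toolY 33.9 tilt [ 0.001 -0.002 -1.   ] j [ 0.9   0.17 -0.42  1.69  0.07  1.3   1.06] F [0.8 0.2 0.6] T [ 0.022 -0.029 -0.043] w 0.502 0.0
[(0.96, array([ 0.517, -0.099,  0.001])), (0.66, array([ 0.552, -0.307,  0.006])), (0.62, array([ 0.625, -0.07 ,  0.002])), (0.87, array([0.54 , 0.132, 0.006])), (0.86, array([0.548, 0.236, 0.006])), (0.61, array([ 0.557, -0.305,  0.007]))]
```

View pics/w5.png

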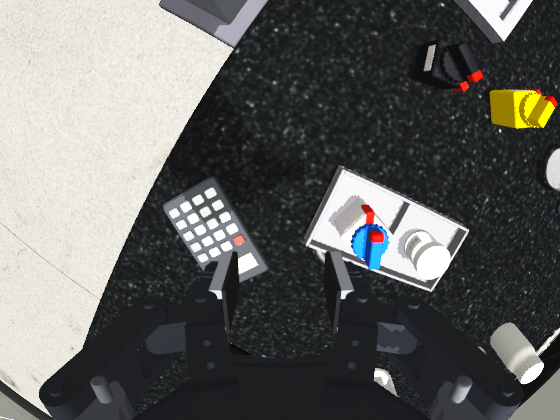

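```bash
python3 - <<'E'
from h import *
o=st();p=manip.camera('wrist')
K=np.array(p['camera_matrix']);H=np.array(p['hand_eye']);M=rot(o['ee_rot'])
def wz(u,v,z):
    d=(np.array([u,v])-K[:2,2])/K[0,0];th=np.hypot(*d);d=d/th*np.sin(th)
    r=M@H[:3,:3]@np.array([d[0],-d[1],-np.cos(th)]);e=o['position']+M@H[:3,3];return (e+r*(z-e[2])/r[2])[:2]
hs=cv2.cvtColor(p['frame'][195:285,340:405],cv2.COLOR_RGB2HSV)
S=(hs[...,1]>150)&(hs[...,2]>90)
red=((hs[...,0]<8)|(hs[...,0]>172))&S
n,l,s,c=cv2.connectedComponentsWithStats(red.astype(np.uint8));print(s[1:],c[1:]+[340,195])
for i in range(1,n):
    if s[i,4]<15: continue
    ys,xs=np.where(l==i);print('comp',i)
    for y in range(ys.min(),ys.max()+1,2):
        x=xs[ys==y]+340; print(y+195,x.min(),x.max(),end='; ')
    print()
b=wz(375,266,.096);r=wz(376.5,238,.096);print('bar',b,r,dirang(b,r))
for q in((371,222),(370,218),(369,214)):print(q,wz(*q,.064),dirang([.552,-.306],wz(*q,.064)))
E
```

```text
t 13.28 pos [ 0.4426 -0.3048  0.2237] toolY 34.0 tilt [ 0.001  0.    -1.   ] j [ 0.9   0.17 -0.42  1.69  0.07  1.3   1.06] F [0.5 0.2 0.5] T [-0.    -0.001 -0.007] w 0.502 0.0
[[ 19  11  14  19 152]
 [ 27  37  14  11 140]] [[366.21710526 214.27631579]
 [373.77142857 237.05714286]]
comp 1
206 359 366; 208 360 367; 210 361 369; 212 362 371; 214 364 372; 216 364 371; 218 364 371; 220 364 371; 222 364 371; 224 365 366; 
comp 2
232 368 378; 234 368 379; 236 367 380; 238 367 380; 240 368 380; 242 369 380; 
bar [ 0.55960812 -0.31344586] [ 0.54098257 -0.28974625] 128.1638477462388
(371, 222) [ 0.54134918 -0.28538461] 117.32287592597076
(370, 218) [ 0.53764807 -0.28258987] 121.51099367276055
(369, 214) [ 0.53399506 -0.27982009] 124.51782016997171
```

```bash
python3 -c "from workcell import manip;print(manip.hand_in())"
```

```text
the job is handed in; nothing more can be done
None
```

I turned the loose lid clockwise to its hard stop while the jar was in its pocket, set the jar upright in the empty tray compartment before letting go, left both tight jars in place, and handed the job in at about 13 s; the wrist view showed red to red, and no verdict came back.

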